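# Unbar the jar carrier

## Task

Two wooden bottle carriers on the bench are each locked by a metal bar lying in two open-topped U brackets. Unlock the carrier that holds the two screw-capped jars: lift its bar straight up, keeping it level so that both ends come out of their brackets together, until it is well clear above them. Then set it down gently, upright as it was (grip tab on top), flat on the floor of the grey tray and let go; leave the bar of the beaker carrier in place.

Things in the scene. Friction and masses are not known exactly. Their poses are not given: they have to be found in the camera images.
- jar_bar: The bar over the two jars: aluminium, 16 mm square, 185 mm long over its two 24 mm square end heads, about 0.15 kg. On its middle stands a black grip tab, 50 mm long, 14 mm thick across the bar, 30 mm tall: grip it across. Origin: mid-length, at the heads' underside; x along the bar, y across, z up. Bar from z = 4 to 20 mm, tab 20 to 50 mm. About 3 mm play in its brackets.
- jar_carrier: Wooden carrier holding two white screw-capped jars (tops 79 mm high), 166 x 84 mm, immovable. Origin: centre of its underside; x along it, z up. End plates at x = -79 and 79 mm bear steel U brackets: slot 22 mm wide, floor at z = 90 mm, prong tips at 114 mm. The bar's heads sit just outside them, so it comes out only upward, after rising 24 mm. The beaker carrier has the same shape.
- tray: Grey open tray on the bench, left of the carriers, immovable: outside 232 x 98 mm, inside 224 x 90 mm, walls 4 mm thick and 16 mm high, floor 4 mm above the bench. Origin: centre of its underside; x along its length, z up. The bar fits in lengthwise, either way round.
- beaker_bar: The bar of the other carrier, which holds two empty glass beakers; it stays in place. Same shape, origin and axes as the bar over the jars.
Things that resemble listed ones, but are neither listed nor needed, are in the scene too. What is shaped like the tray but red is not meant.

How it is judged:
By the outcome, as a careful person would: the job done as asked, in the order asked, and still so for the second after the job is handed in, with the robot touching nothing.
It also fails if it takes over 40 s, if anything falls off the work surface, if the arm or the gripper's body presses on something with over 40 N, if the wrist force passes 120 N, or if a joint passes its speed limit or range.

## Robot

A 6-joint arm with a two-finger parallel gripper is mounted at the origin on a cart in front of the work surface, level with it; the furniture and walls round the work are solid. World frame = base frame: x ahead of the robot, y to its left, z up, the work surface at z = 0. Lengths are in m, angles in rad, forces in N, time in s.
With the tool pointing down it reaches from about 0.35 to 0.775 m from the base axis. Payload 7.3 kg.
Tool frame: the origin (TCP) lies midway between the tips of the shut fingers; the grasp point (between the pads) lies 19 mm behind it (robot.tcp_to_grasp is the distance from the TCP to the grasp point, in m); x points along the fingers, z is the direction in which the jaws open and shut, and the axes are right-handed (so a half turn about x gives the same grasp; the last joint's range is limited). The gripper opens to 92 mm and grips with 3 to 60 N. Pads are 19 mm wide; open, the fingers measure 130 mm over their backs; the gripper's body (75 mm by 190 mm) begins 47 mm behind the grasp point.
Start: joints at [-1.321, 0.342, 1.524, -0, 1.275, -0.146], TCP at [0.202, -0.484, 0.227] pointing down, gripper open.
Joint ranges: [-2.53, 2.53], [-0.77, 2.02], [0.04, 2.7], [-1, 4.14], [0.28, 2.66], [-3.11, 3.11]. Speed limits (rad/s): [2.57, 2.57, 3.14, 3.14, 3.14, 3.14].

## Interface

Orientations are given as [roll, pitch, yaw] about the fixed x, y, z axes, in that order (R = Rz(yaw) Ry(pitch) Rx(roll)).
In Python, from cell import robot gives the robot as it stands.
- The arm moves only by the tool move_arm, never from a script. Its argument "deltas" is a list of rows, each an object with "dp": the shift along the tool's x, y, z in m, a list of three; "turn": the turn, a rotation vector about the tool's x, y, z in degrees, a list of three. A call has 1 to 10 rows; each row is the pose to reach, as a shift and turn from the pose commanded when the call began, along the tool's axes at that moment; what a row does not reach only later rows make up. A row lasts 1/10 s, in which the tool goes at most 50 mm and 8.59 degrees, less where a joint would pass 70% of its speed; a pose out of reach is approached as far as the arm can. A call with a gripper value outside its range is refused whole. "hand" is the finger opening in m, from 0 to 0.0918, set as the call begins (left out, the last holds). The fingers move at their own pace and stop on an object; "squeeze" is the grip in N (left out, the last holds). Time passes only in rows, so rows that repeat a pose let the fingers close. It gives the time, the measured TCP pose, the force and the opening at its end, in the units of the state.
- robot.observe(): the state, without advancing time (a new reading comes with each control period).
- robot.read_camera(name): name is "scene" or "top"; returns (picture, depth): 420x560x3 uint8, red, green, blue; 420x560 float32, m along the optical axis (not along the pixel's ray), 0 where there is no reading.
- robot.camera_info(name): a dict with "fx", "fy", "cx", "cy" (pixels), "k1" (the pictures are not rectified: a ray, as slopes to the right and down, at radius r is drawn at 1 + k1 r^2 times it, then the intrinsics apply), "R" (3x3) and "t" (3): a world point X has camera coordinates R X + t. Camera axes: x right, y down, z forward; pixel columns grow to the right and rows downward; lengths in m; the calibration is good to about 2 mm. A picture is of the moment at which its call begins. camera_info takes no time and is no camera call.
- robot.hand_in(): hands the job in, once; it reports no verdict.
The state is a dict: "time": time; "qpos": joint angles; "qvel": joint speeds; "joint_efforts": joint torques, N m; "tool_pos": TCP position; "tool_rot": TCP orientation; "contact_force": force on the tool from outside, world axes, zero at the start; "torque": the same for the moment, N m; "opening": finger opening in m.
Only numpy, scipy, OpenCV 4.12 (cv2) and the standard library are available. Lean on these libraries where they do the work, as an engineer would, in place of code of your own. Each camera call takes 0.05 s, during which the arm holds its last target.

## Working session

There is one attempt and no reset: what is moved stays moved. The work goes in short steps, Python scripts to look and compute and a tool call to move; the robot and the scene stay as the last step left them, time stands still between calls to the robot, and variables do not carry over. Pictures are saved under pics/ and viewed, and the job is handed in when it is done.

Besides the shell and the picture viewer there is one more tool, called after ">>>" as a command line: name --argument value ..., lists and objects as JSON in quotes. move_arm: Moves the arm, as the interface text tells. Its arguments: {"type":"object","properties":{"deltas":{"type":"array"},"hand":{"type":"number"},"squeeze":{"type":"number"}},"required":["deltas"]}

```bash
mkdir -p pics
python3 - <<'E'
from cell import robot
import cv2,numpy as np
s=robot.observe(); print(s)
for n in("scene","top"):
    p,d=robot.read_camera(n); cv2.imwrite(f"pics/{n}0.png",p[...,::-1]); np.savez(f"{n}0.npz",p=p,d=d); print(n,robot.camera_info(n))
E
```

```text
{'time': 0.0, 'qpos': array([-1.32098879e+00,  3.42715372e-01,  1.52501858e+00, -2.04061268e-06,
        1.27540114e+00, -1.45984804e-01]), 'qvel': array([ 9.50428736e-04, -1.98188966e-05,  1.01332626e-03,  1.10769658e-03,
       -1.13432705e-04, -4.41252674e-04]), 'joint_efforts': array([-1.48338622e-03, -4.31247175e+01, -2.44224304e+01,  7.15863495e-02,
        5.58611273e-02, -1.08374181e-04]), 'tool_pos': array([ 0.20233326, -0.4840008 ,  0.22604824]), 'tool_rot': array([2.99687294, 1.56925389, 1.82186955]), 'contact_force': array([-0.062366  ,  0.6117259 , -0.62962133]), 'torque': array([-0.00297956, -0.00801012, -0.00295035]), 'opening': 0.09214567741236492}
scene {'fx': 443.28296975750493, 'fy': 443.28296975750493, 'cx': 286.37225209139984, 'cy': 218.02288205685042, 'k1': 0.03056399424553806, 'R': array([[-0.48301939, -0.87559014,  0.00584639],
       [-0.61920768,  0.33684989, -0.7093053 ],
       [ 0.61909137, -0.34622834, -0.70487716]]), 't': array([0.31785174, 0.23520832, 1.03192026])}
top {'fx': 432.23485228232664, 'fy': 432.23485228232664, 'cx': 285.86158106723644, 'cy': 208.70171031663298, 'k1': -0.12719006501830113, 'R': array([[-0.0081135 , -0.99985311, -0.01509747],
       [-0.9849044 ,  0.01060104, -0.17277425],
       [ 0.17290892,  0.01346776, -0.98484574]]), 't': array([0.16724213, 0.41945298, 1.32338662])}
```

View pics/scene0.png

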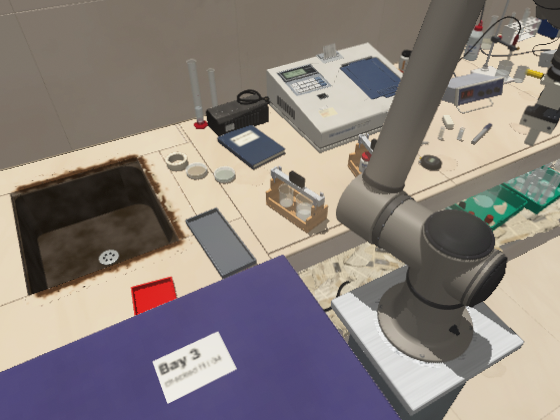

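View pics/top0.png

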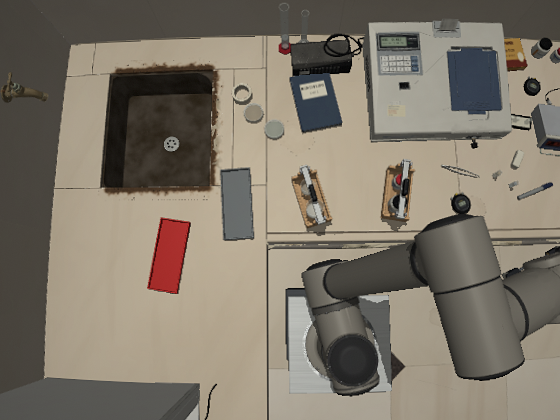

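Run:
```python
import cv2,numpy as np
t=cv2.imread("pics/top0.png"); s=cv2.imread("pics/scene0.png")
a=cv2.resize(t[150:240,280:430],None,fx=5,fy=5,interpolation=cv2.INTER_CUBIC)
cv2.imwrite("pics/c_top.png",a)
b=cv2.resize(s[130:250,255:400],None,fx=5,fy=5,interpolation=cv2.INTER_CUBIC);cv2.imwrite("pics/c_scene.png",b)
b=cv2.resize(t[160:250,210:265],None,fx=6,fy=6,interpolation=cv2.INTER_CUBIC);cv2.imwrite("pics/c_tray.png",b)
```

```text
(no output)
```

View pics/c_top.png

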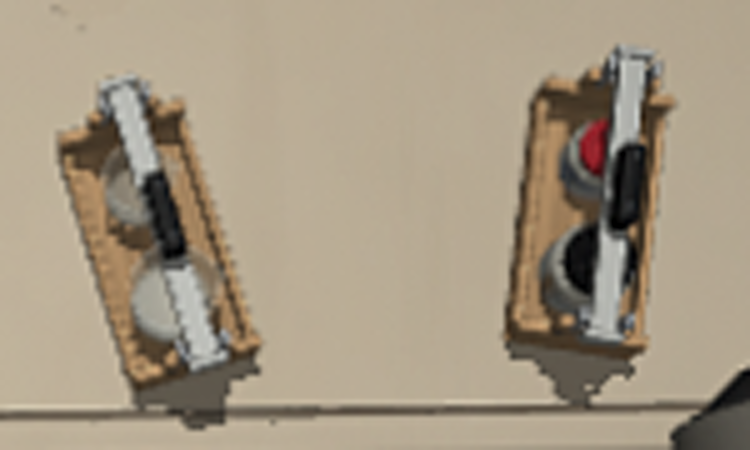

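View pics/c_scene.png

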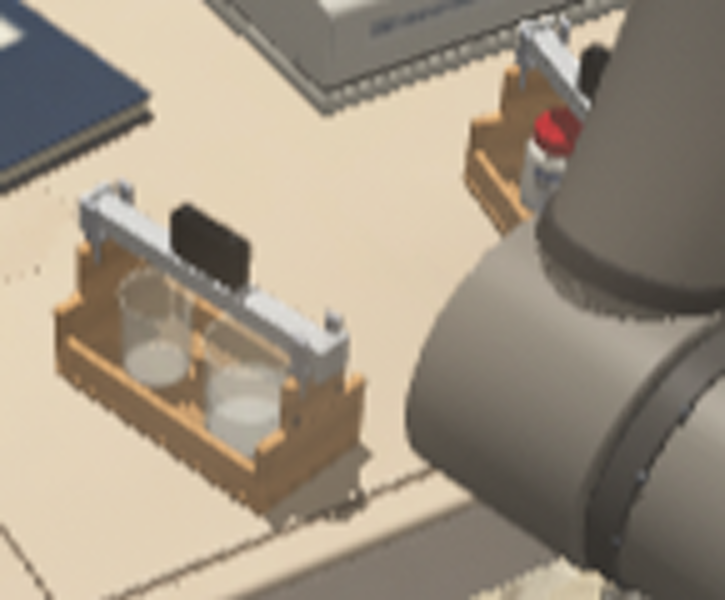

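View pics/c_tray.png

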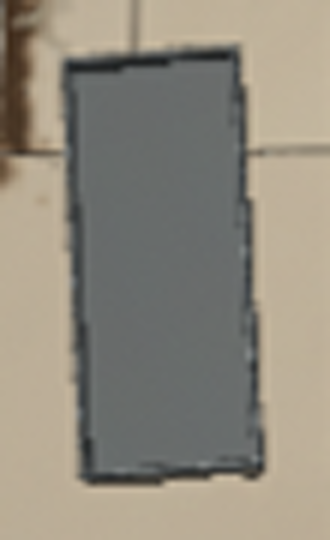

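```bash
cat > h.py <<'E'
import numpy as np,cv2
from cell import robot
def K(i): return np.array([[i['fx'],0,i['cx']],[0,i['fy'],i['cy']],[0,0,1]])
def D(i): return np.array([i['k1'],0,0,0,0.])
def rays(name,uv):
    i=robot.camera_info(name)
    return cv2.undistortPoints(np.asarray(uv,float).reshape(-1,1,2),K(i),D(i)).reshape(-1,2)
def deproj(name,uv,z):
    i=robot.camera_info(name); r=rays(name,uv); z=np.asarray(z,float).reshape(-1,1)
    return (np.c_[r*z,z]-i['t'])@i['R']
def proj(name,X):
    i=robot.camera_info(name); return cv2.projectPoints(np.asarray(X,float).reshape(-1,1,3),cv2.Rodrigues(i['R'])[0],i['t'],K(i),D(i))[0].reshape(-1,2)
def plane(name,uv,h):
    i=robot.camera_info(name); r=rays(name,uv); d=np.c_[r,np.ones(len(r))]@i['R']; c=-i['R'].T@i['t']
    return c+d*((h-c[2])/d[:,2])[:,None]
def cloud(name,d):
    v,u=np.mgrid[:d.shape[0],:d.shape[1]]; P=deproj(name,np.c_[u.ravel(),v.ravel()],d.ravel()).reshape(*d.shape,3); P[d<=0]=np.nan; return P
E
python3 - <<'E'
from h import *
for name in("top","scene"):
    f=np.load(name+"0.npz");P=cloud(name,f['d']);np.save(name+"P.npy",P)
    X=P.reshape(-1,3);C=f['p'].reshape(-1,3).astype(int)
    boxes={'jar':(0.33,0.62,-0.33,-0.08),'beak':(0.33,0.62,-0.05,0.25)}
    if name=="top":
        g=P[190:200,290:300,2]; print('tablez',np.nanmedian(P[200:230,345:375,2]))
        for r in (160,180,200,220): print(r,[tuple(np.round(P[r,c],3)) for c in (312,397,237,170)])
    for b,(x0,x1,y0,y1) in boxes.items():
        for lo,hi in((.09,.12),(.12,.135),(.135,.16)):
            m=(X[:,0]>x0)&(X[:,0]<x1)&(X[:,1]>y0)&(X[:,1]<y1)&(X[:,2]>lo)&(X[:,2]<hi)
            if m.sum()<3: continue
            q=X[m]; rr=cv2.minAreaRect(q[:,:2].astype(np.float32)); print(name,b,lo,m.sum(),np.round(np.nanmedian(q,0),4),'med z',rr,q.min(0).round(3),q.max(0).round(3))
print(robot.camera_info("top")['R'].T@-robot.camera_info("top")['t'])
E
```

```text
tablez -0.0009676738289747631
160 [(np.float64(0.591), np.float64(0.076), np.float64(-0.001)), (np.float64(0.589), np.float64(-0.208), np.float64(-0.002)), (np.float64(0.592), np.float64(0.324), np.float64(0.005)), (np.float64(0.654), np.float64(0.607), np.float64(-0.19))]
180 [(np.float64(0.504), np.float64(0.081), np.float64(0.073)), (np.float64(0.502), np.float64(-0.185), np.float64(0.071)), (np.float64(0.523), np.float64(0.323), np.float64(0.008)), (np.float64(0.576), np.float64(0.604), np.float64(-0.191))]
200 [(np.float64(0.432), np.float64(0.084), np.float64(0.118)), (np.float64(0.437), np.float64(-0.179), np.float64(0.08)), (np.float64(0.458), np.float64(0.323), np.float64(0.001)), (np.float64(0.461), np.float64(0.546), np.float64(-0.002))]
220 [(np.float64(0.388), np.float64(0.08), np.float64(0.012)), (np.float64(0.385), np.float64(-0.193), np.float64(0.009)), (np.float64(0.392), np.float64(0.322), np.float64(0.003)), (np.float64(0.394), np.float64(0.541), np.float64(0.004))]
top jar 0.09 370 [ 0.4561 -0.1911  0.1048] med z ((0.469337522983551, -0.19465969502925873), (0.0323
[... 1638 characters left out ...]
71322823), 66.50152587890625) [ 0.473 -0.205  0.135] [ 0.495 -0.19   0.141]
scene beak 0.09 526 [0.4387 0.0845 0.1046] med z ((0.4535815715789795, 0.08306922763586044), (0.18574443459510803, 0.035350773483514786), 16.336259841918945) [0.362 0.044 0.09 ] [0.546 0.12  0.12 ]
scene beak 0.12 92 [0.4478 0.0844 0.1293] med z ((0.452703058719635, 0.081927090883255), (0.0512910857796669, 0.016904372721910477), 17.287141799926758) [0.427 0.068 0.12 ] [0.478 0.095 0.135]
scene beak 0.135 32 [0.458  0.0833 0.1362] med z ((0.45270127058029175, 0.08354678750038147), (0.04628864675760269, 0.012208509258925915), 13.675397872924805) [0.432 0.072 0.135] [0.475 0.093 0.138]
[0.18565266 0.14494787 1.37832728]
```

Run:
```python
from h import *
P=np.load("topP.npy");f=np.load("top0.npz");p=f['p'].astype(int)
# tray: segment grey blue
def tray(name,box):
    P=np.load(name+"P.npy");p=np.load(name+"0.npz")['p'].astype(int)
    m=(p.max(2)-p.min(2)<40)&(p[...,2]>=p[...,0]-2)&(p.max(2)<150)
    M=np.zeros(m.shape,np.uint8);M[m]=255
    k=np.zeros_like(M);k[box[0]:box[1],box[2]:box[3]]=M[box[0]:box[1],box[2]:box[3]]
    n,l,st,_=cv2.connectedComponentsWithStats(k);i=1+np.argmax(st[1:,4]);print(name,st[i])
    c=max(cv2.findContours((l==i).astype(np.uint8),0,2)[0],key=cv2.contourArea).reshape(-1,2).astype(float)
    for h in(0.004,.016):
        X=plane(name,c,h);r=cv2.minAreaRect(X[:,:2].astype(np.float32));print(h,r)
    q=P[l==i];q=q[np.isfinite(q[:,2])]
    print('z pct',np.percentile(q[:,2],[5,50,95]).round(4))
    fl=q[(q[:,2]<.03)];print(cv2.minAreaRect(fl[:,:2].astype(np.float32)),len(fl))
    rim=q[(q[:,2]>.010)&(q[:,2]<.022)];print('rim',len(rim),cv2.minAreaRect(rim[:,:2].astype(np.float32)))
tray("top",(160,250,212,262)); tray("scene",(195,285,180,262))
# tab & bar
for name in("top","scene"):
    X=np.load(name+"P.npy").reshape(-1,3)
    m=(X[:,0]>.33)&(X[:,0]<.62)&(X[:,1]>-.25)&(X[:,1]<-.15)
    for lo,hi in((.103,.114),(.125,.142)):
        q=X[m&(X[:,2]>lo)&(X[:,2]<hi)];l=cv2.fitLine(q[:,:2].astype(np.float32),cv2.DIST_HUBER,0,.01,.01).ravel();print(name,lo,len(q),np.degrees(np.arctan(l[1]/l[0])),l[3]+(0.469-l[2])*l[1]/l[0], q[:,0].min(),q[:,0].max())
# tall stuff
X=P.reshape(-1,3);X=X[np.isfinite(X[:,2])]
q=X[(X[:,2]>.1)&(X[:,1]>.2)&(X[:,0]<.55)&(X[:,0]>-.4)];print(q.min(0),q.max(0)) if len(q) else 0
S=np.load("sceneP.npy");q=S[300:400:20,50:300:50];print(q.reshape(-1,3).round(2)[:10])
```

```text
top [ 221  168   33   72 2070]
0.004 ((0.4469066262245178, 0.32368043065071106), (0.23132124543190002, 0.09703536331653595), 3.3647284507751465)
0.016 ((0.44462546706199646, 0.322119802236557), (0.22930146753787994, 0.09618811309337616), 3.364732027053833)
z pct [-0.0013  0.0038  0.0152]
((0.4471302032470703, 0.3233383297920227), (0.2328067272901535, 0.09559299051761627), 3.4325881004333496) 2062
rim 228 ((0.4456304907798767, 0.3233160972595215), (0.22983667254447937, 0.09549665451049805), 3.490936756134033)
scene [ 186  208   75   75 2408]
0.004 ((0.44749942421913147, 0.32822227478027344), (0.25061243772506714, 0.1207914724946022), 3.3386967182159424)
0.016 ((0.43686607480049133, 0.33130383491516113), (0.24722708761692047, 0.11915978789329529), 3.338649034500122)
z pct [0.0007 0.0039 0.0155]
((0.44769254326820374, 0.32315880060195923), (0.23798201978206635, 0.09749884158372879), 3.403033971786499) 2372
rim 311 ((0.447923868894577, 0.32317253947257996), (0.2375185638666153, 0.09749884158372879), 3.403033971786499)
top 0.103 241 -9.33654 -0.19308701 0.3768338608455002 0.5606053901713467
top 0.125 84 -9.8271055 -0.19347933 0.4451760058493153 0.49067960672106953
scene 0.103 104 -17.190468 -0.18664263 0.47516571139150193 0.5623975676849492
scene 0.125 31 -17.886818 -0.18944943 0.4725548815801901 0.4951662661240567
[-0.1781246   0.43395775  0.10001365] [0.54998425 0.96789737 0.4649298 ]
[[ 0.47  0.75  0.  ]
 [ 0.41  0.64  0.  ]
 [ 0.35  0.54  0.  ]
 [-0.13  0.52  0.6 ]
 [  nan   nan   nan]
 [ 0.41  0.75 -0.  ]
 [ 0.36  0.66 -0.  ]
 [-0.13  0.56  0.6 ]
 [-0.14  0.52  0.6 ]
 [-0.16  0.49  0.6 ]]
```

```bash
cat >> h.py <<'E'
from scipy.spatial.transform import Rotation as Ro
def cur():
    s=robot.observe(); return s,np.array(s['tool_pos']),Ro.from_euler('xyz',s['tool_rot']).as_matrix()
def to(pos,jawdeg):
    s,p,R=cur(); a=np.radians(jawdeg)
    print('t',round(s['time'],2),'p',p.round(4),'q',s['qpos'].round(3),'F',s['contact_force'].round(2),'open',round(s['opening'],4))
    print('xaxis',R[:,0].round(4),'jaw yaw',np.degrees(np.arctan2(R[1,2],R[0,2])).round(2))
    for k in(0,np.pi):
        z=np.array([np.cos(a+k),np.sin(a+k),0]);x=np.array([0,0,-1.]);T=np.c_[x,np.cross(z,x),z]
        print('dp',(R.T@(np.array(pos)-p)).round(4),'turn',np.degrees(Ro.from_matrix(R.T@T).as_rotvec()).round(2))
E
python3 - <<'E'
from h import *
to([.469,-.1937,.19],80.3)
P=np.load("topP.npy").reshape(-1,3)
q=P[(P[:,2]>.1)&(P[:,1]>.2)&(P[:,0]<.9)];H,_,_=np.histogram2d(q[:,0],q[:,1],bins=[np.arange(-.2,1,.1),np.arange(.2,1.1,.1)]);print(H.astype(int))
E
```

```text
t 0.1 p [ 0.2023 -0.4841  0.2261] q [-1.321  0.343  1.525 -0.     1.275 -0.146] F [ 0.46 -0.29 -0.78] open 0.0916
xaxis [-3.0e-04  1.3e-03 -1.0e+00] jaw yaw -67.32
dp [ 0.0364  0.358  -0.1651] turn [-1.4762e+02 -1.0000e-02 -1.0000e-01]
dp [ 0.0364  0.358  -0.1651] turn [ 3.238e+01 -7.000e-02  1.000e-02]
[[   0    0 1092 1189 1257 1348  959  467]
 [   0    0    0    0    0    0    0  907]
 [   0    0    0    0    0    0    0  954]
 [   0    0    0    0    0    0    0 1002]
 [   0    0    0    0    0    0    0 1058]
 [   0    0    0    0    0    0    0 1135]
 [   0    0    0    0    0    0    0 1238]
 [   0    0    0    0    0    0    0 1320]
 [   0    0    0    0    0    0    6 1439]
 [   0    0    0    0    0    0  278 1242]
 [   0    0    0    0    0    0    0 1624]]
```

Candidates: the bar tab at top pixel (405,187), over white jars with red and black caps, and the bar tab at (313,193), over clear beakers. The close crop confirms that (405,187) is the jar bar. The grey tray is at (237,204); the red one at (169,256) is a decoy.

>>> move_arm --deltas '[{"dp": [0.0,0.036,-0.017],"turn": [3.2,0,0]},{"dp": [0.0,0.072,-0.033],"turn": [6.5,0,0]},{"dp": [0.0,0.107,-0.05],"turn": [9.7,0,0]},{"dp": [0.0,0.143,-0.066],"turn": [13,0,0]},{"dp": [0.0,0.18,-0.083],"turn": [16.2,0,0]},{"dp": [0.0,0.215,-0.099],"turn": [19.4,0,0]},{"dp": [0.005,0.25,-0.116],"turn": [22.7,0,0]},{"dp": [0.01,0.29,-0.132],"turn": [26,0,0]},{"dp": [0.02,0.33,-0.15],"turn": [29.5,0,0]},{"dp": [0.03,0.358,-0.165],"turn": [32.4,-0.1,0]}]' --hand 0.06

```text
time: 1.1
tool_pos: [0.4706, -0.1922, 0.1962]
tool_rot: [0.488, 1.569, -1.254]
contact_force: [-0.3, 0.2, -1.0]
opening: 0.0602
```

Run:
```python
from h import *
to([.469,-.1937,.113],80.3)
f,_=robot.read_camera("top");g,_=robot.read_camera("scene")
a=cv2.resize(f[140:260,340:480],None,fx=3,fy=3);b=cv2.resize(g[90:230,310:430],None,fx=3,fy=3)
h=np.zeros((420,800,3),np.uint8);h[:360,:420]=a;h[:420,430:790]=b;cv2.imwrite("pics/a1.png",h[...,::-1])
```

```text
t 1.1 p [ 0.4706 -0.1922  0.1962] q [-5.380e-01  3.380e-01  1.619e+00 -1.000e-03  1.183e+00  1.204e+00] F [-0.32  0.19 -0.95] open 0.0602
xaxis [ 5.0e-04 -1.5e-03 -1.0e+00] jaw yaw -99.8
dp [ 0.0832 -0.0013  0.0017] turn [ 1.799e+02 -7.000e-02 -1.300e-01]
dp [ 0.0832 -0.0013  0.0017] turn [-0.1   0.08 -0.04]
```

View pics/a1.png

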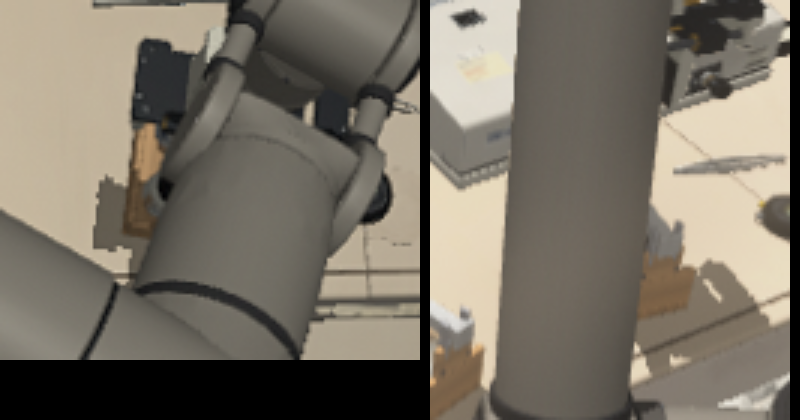

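Both views: the arm hides the tab. In scene, the near head of the jar bar shows at about (387,168), so I use it to check the bar line.

Run:
```python
from h import *
g,d=robot.read_camera("scene");P=cloud("scene",d)
X=P[150:200,370:410].reshape(-1,3);q=X[(X[:,2]>.093)&(X[:,2]<.118)&(X[:,1]<-.14)&(X[:,0]<.42)];print(len(q),np.median(q,0),q.min(0),q.max(0))
h=q[(q[:,2]<.113)];print(len(h));print(h[::max(1,len(h)//12)].round(4))
to([.469,-.1937,.14],80.3)
```

```text
115 [ 0.38994917 -0.18257906  0.10717561] [ 0.37658747 -0.19653842  0.0930309 ] [ 0.41766167 -0.1664696   0.11759387]
105
[[ 0.4176 -0.1875  0.1093]
 [ 0.413  -0.1846  0.1064]
 [ 0.4062 -0.1903  0.1053]
 [ 0.3978 -0.1905  0.1073]
 [ 0.3936 -0.1831  0.1094]
 [ 0.3929 -0.1756  0.1091]
 [ 0.3969 -0.1688  0.1053]
 [ 0.3813 -0.1839  0.1104]
 [ 0.3824 -0.1743  0.1098]
 [ 0.3896 -0.1709  0.1024]
 [ 0.3811 -0.1931  0.0999]
 [ 0.381  -0.1861  0.099 ]
 [ 0.3809 -0.183   0.0966]
 [ 0.3798 -0.1757  0.093 ]]
t 1.25 p [ 0.4693 -0.1925  0.1957] q [-0.539  0.339  1.62  -0.002  1.184  1.198] F [ 0.22 -0.82 -0.23] open 0.0599
xaxis [-1.9e-03 -6.0e-04 -1.0e+00] jaw yaw -99.5
dp [ 0.0557 -0.      0.0012] turn [-1.798e+02 -1.600e-01  8.000e-02]
dp [ 0.0557 -0.      0.0012] turn [0.2  0.05 0.1 ]
```

>>> move_arm --deltas '[{"dp": [0.02,0,0.001],"turn": [0,0,0]},{"dp": [0.04,0,0.001],"turn": [0,0,0]},{"dp": [0.058,0,0.001],"turn": [0,0,0]},{"dp": [0.07,0,0.001],"turn": [0,0,0]},{"dp": [0.078,0,0.001],"turn": [0,0,0]},{"dp": [0.083,0,0.001],"turn": [0,0,0]},{"dp": [0.083,0,0.001],"turn": [0,0,0]},{"dp": [0.083,0,0.001],"turn": [0,0,0]}]'

```text
time: 2.05
tool_pos: [0.4693, -0.1956, 0.1142]
tool_rot: [0.575, 1.568, -1.165]
contact_force: [-0.2, 0.8, 0.7]
opening: 0.0603
```

>>> move_arm --deltas '[{"dp": [0,0,0],"turn": [0,0,0]},{"dp": [0,0,0],"turn": [0,0,0]},{"dp": [0,0,0],"turn": [0,0,0]},{"dp": [0,0,0],"turn": [0,0,0]},{"dp": [0,0,0],"turn": [0,0,0]},{"dp": [0,0,0],"turn": [0,0,0]},{"dp": [0,0,0],"turn": [0,0,0]},{"dp": [0,0,0],"turn": [0,0,0]}]' --hand 0.0 --squeeze 25

```text
time: 2.85
tool_pos: [0.469, -0.1953, 0.1137]
tool_rot: [0.237, 1.569, -1.503]
contact_force: [-0.1, 0.0, -1.0]
opening: 0.0135
```

Run:
```python
from h import *
to([.469,-.1937,.2127],80.3);print(robot.observe()['torque'])
```

```text
t 2.85 p [ 0.469  -0.1953  0.1137] q [-0.545  0.434  1.729 -0.002  0.978  1.197] F [-0.07  0.01 -0.96] open 0.0135
xaxis [ 1.0e-04 -1.8e-03 -1.0e+00] jaw yaw -99.72
dp [-0.099  -0.0002 -0.0014] turn [ 1.7998e+02 -4.0000e-02 -1.6000e-01]
dp [-0.099  -0.0002 -0.0014] turn [-0.02  0.1  -0.02]
[0.07011209 0.01296338 0.00120492]
```

>>> move_arm --deltas '[{"dp": [-0.003,0,0],"turn": [0,0,0]},{"dp": [-0.007,0,0],"turn": [0,0,0]},{"dp": [-0.012,0,0],"turn": [0,0,0]},{"dp": [-0.012,0,0],"turn": [0,0,0]}]'

```text
time: 3.25
tool_pos: [0.4694, -0.1955, 0.1266]
tool_rot: [0.719, 1.568, -1.022]
contact_force: [-0.0, -0.3, -1.8]
opening: 0.0136
```

Force on lifting is about the bar's weight, with no jamming. I'll continue up.

>>> move_arm --deltas '[{"dp": [-0.006,0,0],"turn": [0,0,0]},{"dp": [-0.012,0,0],"turn": [0,0,0]},{"dp": [-0.02,0,0],"turn": [0,0,0]},{"dp": [-0.035,0,0],"turn": [0,0,0]},{"dp": [-0.055,0,0],"turn": [0,0,0]},{"dp": [-0.075,0,0],"turn": [0,0,0]},{"dp": [-0.09,0,0],"turn": [0,0,0]},{"dp": [-0.095,0,0],"turn": [0,0,0]},{"dp": [-0.095,0,0],"turn": [0,0,0]}]'

```text
time: 4.15
tool_pos: [0.4692, -0.1953, 0.2215]
tool_rot: [0.718, 1.568, -1.022]
contact_force: [0.5, -0.0, -1.7]
opening: 0.0139
```

Run:
```python
from h import *
to([.447,.3234,.22],93.4);print(robot.observe()['torque'])
f,_=robot.read_camera("top");g,d=robot.read_camera("scene")
np.savez("l.npz",g=g,d=d)
a=cv2.resize(f[140:260,340:480],None,fx=3,fy=3);b=cv2.resize(g[90:230,310:430],None,fx=3,fy=3)
h=np.zeros((420,800,3),np.uint8);h[:360,:420]=a;h[:420,430:790]=b;cv2.imwrite("pics/a2.png",h[...,::-1])
```

```text
t 4.15 p [ 0.4692 -0.1953  0.2215] q [-0.544  0.314  1.58  -0.002  1.245  1.197] F [ 0.47 -0.01 -1.69] open 0.0139
xaxis [ 0.0016 -0.0027 -1.    ] jaw yaw -99.72
dp [ 1.000e-04 -1.095e-01 -5.075e-01] turn [ 1.6688e+02 -1.5000e-01 -2.2000e-01]
dp [ 1.000e-04 -1.095e-01 -5.075e-01] turn [-13.12   0.15  -0.1 ]
[0.03471649 0.05788087 0.04231406]
```

View pics/a2.png

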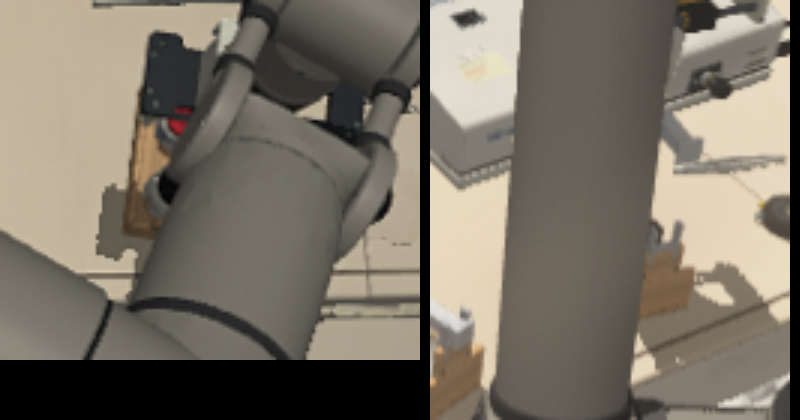

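The bar is lifted clear: its near head is at scene (395,137), and the empty bracket is visible at about (390,168). Next, transit to above the grey tray.

>>> move_arm --deltas '[{"dp": [0,-0.002,-0.01],"turn": [-1,0,0]},{"dp": [0,-0.006,-0.029],"turn": [-2,0,0]},{"dp": [0,-0.012,-0.055],"turn": [-3,0,0]},{"dp": [0,-0.018,-0.085],"turn": [-4.5,0,0]},{"dp": [0,-0.025,-0.115],"turn": [-6,0,0]},{"dp": [0,-0.031,-0.145],"turn": [-7.5,0,0]},{"dp": [0,-0.038,-0.175],"turn": [-9,0,0]},{"dp": [0,-0.044,-0.205],"turn": [-10.5,0,0]},{"dp": [0,-0.051,-0.235],"turn": [-12,0,0]},{"dp": [0,-0.057,-0.265],"turn": [-13.1,0,0]}]'

```text
time: 5.25
tool_pos: [0.4565, 0.0775, 0.2196]
tool_rot: [-0.752, 1.569, -2.262]
contact_force: [0.2, -0.2, -1.4]
opening: 0.0139
```

Run:
```python
from h import *
to([.447,.3234,.22],93.4)
```

```text
t 5.25 p [0.4565 0.0775 0.2196] q [ 0.004  0.236  1.695 -0.002  1.212  1.514] F [ 0.25 -0.17 -1.44] open 0.0139
xaxis [-0.0013 -0.0016 -1.    ] jaw yaw -86.51
dp [-0.0008  0.0055 -0.246 ] turn [-1.7991e+02 -1.3000e-01  1.4000e-01]
dp [-0.0008  0.0055 -0.246 ] turn [0.09 0.09 0.08]
```

>>> move_arm --deltas '[{"dp": [0,0.001,-0.03],"turn": [0,0,0]},{"dp": [0,0.002,-0.06],"turn": [0,0,0]},{"dp": [0,0.003,-0.09],"turn": [0,0,0]},{"dp": [0,0.004,-0.12],"turn": [0,0,0]},{"dp": [0,0.005,-0.15],"turn": [0,0,0]},{"dp": [0,0.005,-0.18],"turn": [0,0,0]},{"dp": [0,0.005,-0.207],"turn": [0,0,0]},{"dp": [0,0.005,-0.228],"turn": [0,0,0]},{"dp": [0,0.005,-0.24],"turn": [0,0,0]},{"dp": [0,0.005,-0.246],"turn": [0,0,0]}]'

```text
time: 6.25
tool_pos: [0.4473, 0.3225, 0.2191]
tool_rot: [-0.462, 1.568, -1.972]
contact_force: [-0.4, -0.8, -1.3]
opening: 0.0139
```

Run:
```python
from h import *
to([.447,.3234,.05],93.4)
f,d=robot.read_camera("top");g,e=robot.read_camera("scene")
cv2.imwrite("pics/a3.png",np.hstack([cv2.resize(f[130:270,180:320],(400,400)),cv2.resize(g[130:270,170:310],(400,400))])[...,::-1])
P=cloud("scene",e).reshape(-1,3);q=P[(P[:,2]>.18)&(P[:,2]<.24)&(P[:,0]>.3)&(P[:,0]<.6)&(P[:,1]>.25)&(P[:,1]<.4)]
for lo in np.arange(.33,.57,.02):
    r=q[(q[:,0]>lo)&(q[:,0]<lo+.02)]
    if len(r):print(round(lo,2),len(r),r[:,1].min().round(3),r[:,1].max().round(3),r[:,2].min().round(3),r[:,2].max().round(3))
```

```text
t 6.25 p [0.4473 0.3225 0.2191] q [ 0.487  0.398  1.461 -0.002  1.285  1.997] F [-0.44 -0.81 -1.34] open 0.0139
xaxis [-0.001  -0.0024 -1.    ] jaw yaw -86.53
dp [ 0.1691 -0.     -0.0013] turn [-1.7993e+02 -1.1000e-01  2.1000e-01]
dp [ 0.1691 -0.     -0.0013] turn [0.07 0.13 0.07]
0.35 103 0.305 0.329 0.191 0.216
0.37 51 0.311 0.327 0.198 0.215
0.39 57 0.311 0.328 0.196 0.214
0.41 99 0.313 0.329 0.197 0.24
0.43 89 0.299 0.345 0.2 0.24
0.45 9 0.328 0.346 0.197 0.238
0.49 2 0.333 0.334 0.205 0.208
0.51 10 0.332 0.335 0.199 0.211
0.53 7 0.334 0.338 0.197 0.217
```

View pics/a3.png

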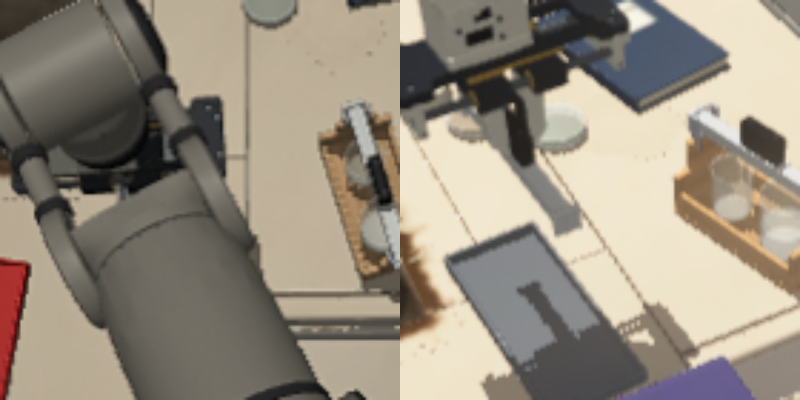

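The scene view shows the bar held level, with its near head at crop (568,215), over the grey tray. The depth gives its underside as about 0.196 at both ends, with the beaker bar still in place. I'll lower it.

>>> move_arm --deltas '[{"dp": [0.012,0,-0.001],"turn": [0,0,0]},{"dp": [0.035,0,-0.001],"turn": [0,0,0]},{"dp": [0.06,0,-0.001],"turn": [0,0,0]},{"dp": [0.085,0,-0.001],"turn": [0,0,0]},{"dp": [0.11,0,-0.001],"turn": [0,0,0]},{"dp": [0.13,0,-0.001],"turn": [0,0,0]},{"dp": [0.148,0,-0.001],"turn": [0,0,0]},{"dp": [0.16,0,-0.001],"turn": [0,0,0]},{"dp": [0.168,0,-0.001],"turn": [0,0,0]},{"dp": [0.17,0,-0.001],"turn": [0,0,0]}]'

```text
time: 7.35
tool_pos: [0.4478, 0.3217, 0.049]
tool_rot: [-0.38, 1.568, -1.893]
contact_force: [0.4, -0.3, -1.0]
opening: 0.014
```

>>> move_arm --deltas '[{"dp": [0.003,0,0],"turn": [0,0,0]},{"dp": [0.006,0,0],"turn": [0,0,0]},{"dp": [0.009,0,0],"turn": [0,0,0]},{"dp": [0.012,0,0],"turn": [0,0,0]},{"dp": [0.014,0,0],"turn": [0,0,0]},{"dp": [0.016,0,0],"turn": [0,0,0]},{"dp": [0.016,0,0],"turn": [0,0,0]}]'

```text
time: 8.05
tool_pos: [0.4479, 0.3222, 0.0335]
tool_rot: [-0.142, 1.569, -1.654]
contact_force: [-1.3, -0.9, -2.0]
opening: 0.0139
```

Run:
```python
from h import *
to([.447,.3234,.0275],93.4)
g,e=robot.read_camera("scene")
cv2.imwrite("pics/a4.png",cv2.resize(g[170:290,160:300],None,fx=4,fy=4)[...,::-1])
P=cloud("scene",e).reshape(-1,3);q=P[(P[:,2]<.06)&(P[:,0]>.3)&(P[:,0]<.6)&(P[:,1]>.3)&(P[:,1]<.35)]
for lo in np.arange(.33,.57,.02):
    r=q[(q[:,0]>lo)&(q[:,0]<lo+.02)&(q[:,2]>.018)]
    if len(r):print(round(lo,2),len(r),r[:,1].min().round(3),r[:,1].max().round(3),r[:,2].max().round(4),np.percentile(r[:,2],80).round(4))
```

```text
t 8.05 p [0.4479 0.3222 0.0335] q [ 0.486  0.614  1.675 -0.002  0.853  1.999] F [-1.32 -0.91 -1.95] open 0.0139
xaxis [-2.e-04 -2.e-03 -1.e+00] jaw yaw -86.62
dp [ 0.006  -0.0008 -0.0013] turn [ 1.7998e+02  3.0000e-02 -1.8000e-01]
dp [ 0.006  -0.0008 -0.0013] turn [-0.02  0.11  0.02]
0.35 49 0.306 0.329 0.0313 0.0286
0.37 41 0.31 0.326 0.0281 0.026
0.39 41 0.311 0.328 0.0291 0.0268
0.41 81 0.313 0.329 0.0584 0.0481
0.43 109 0.301 0.346 0.0594 0.0561
0.45 9 0.315 0.346 0.0597 0.056
```

View pics/a4.png

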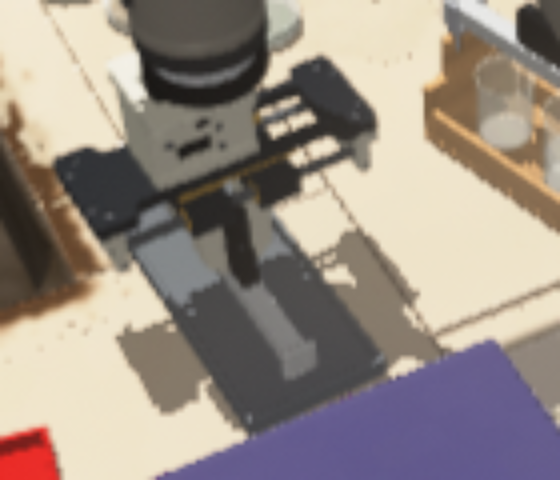

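The bar is inside the tray, with its near head at crop (297,360), about 4–6 mm above the floor. I'll creep down.

>>> move_arm --deltas '[{"dp": [0.001,0,0],"turn": [0,0,0]},{"dp": [0.002,0,0],"turn": [0,0,0]},{"dp": [0.003,0,0],"turn": [0,0,0]},{"dp": [0.004,0,0],"turn": [0,0,0]},{"dp": [0.004,0,0],"turn": [0,0,0]}]'

```text
time: 8.6
tool_pos: [0.4481, 0.3223, 0.0316]
tool_rot: [0.572, 1.569, -0.939]
contact_force: [-4.5, -2.6, 13.8]
opening: 0.0135
```

>>> move_arm --deltas '[{"dp": [0.0005,0,0],"turn": [0,0,0]},{"dp": [0.001,0,0],"turn": [0,0,0]},{"dp": [0.001,0,0],"turn": [0,0,0]}]'

```text
time: 8.9
tool_pos: [0.4482, 0.3223, 0.0315]
tool_rot: [0.834, 1.569, -0.678]
contact_force: [-7.3, -3.7, 23.0]
opening: 0.0136
```

Contact has come early (TCP 0.0315, expected 0.0277). I'll ease the force off and look.

>>> move_arm --deltas '[{"dp": [-0.002,0,0],"turn": [0,0,0]},{"dp": [-0.0025,0,0],"turn": [0,0,0]},{"dp": [-0.0025,0,0],"turn": [0,0,0]}]'

```text
time: 9.2
tool_pos: [0.4483, 0.3224, 0.0316]
tool_rot: [0.408, 1.569, -1.104]
contact_force: [-1.6, -0.7, 5.1]
opening: 0.0138
```

Run:
```python
from h import *
to([.447,.3234,.0275],93.4); print(robot.observe()['torque'])
g,e=robot.read_camera("scene");f,d=robot.read_camera("top")
cv2.imwrite("pics/a5.png",np.hstack([cv2.resize(g[195:295,175:275],(400,400)),cv2.resize(f[150:250,200:300],(400,400))])[...,::-1])
P=cloud("scene",e).reshape(-1,3);q=P[(P[:,2]<.06)&(P[:,0]>.3)&(P[:,0]<.6)&(P[:,1]>.27)&(P[:,1]<.375)]
for lo in np.arange(.33,.57,.02):
    r=q[(q[:,0]>lo)&(q[:,0]<lo+.02)]
    fl=r[np.abs(r[:,1]-.323)>.02]; r=r[(r[:,2]>.018)&(np.abs(r[:,1]-.323)<.02)]
    if len(r)and len(fl):print(round(lo,2),len(r),r[:,1].min().round(3),r[:,1].max().round(3),np.percentile(r[:,2],[50,80,95]).round(4),'fl',np.median(fl[:,2]).round(4))
```

```text
t 9.2 p [0.4483 0.3224 0.0316] q [ 0.486  0.617  1.676 -0.002  0.848  1.999] F [-1.64 -0.68  5.08] open 0.0138
xaxis [ 8.0e-04 -1.5e-03 -1.0e+00] jaw yaw -86.63
dp [ 0.0041 -0.0012 -0.0011] turn [ 1.7997e+02 -6.0000e-02 -1.4000e-01]
dp [ 0.0041 -0.0012 -0.0011] turn [-0.03  0.09 -0.04]
[-0.07443028  0.25666289 -0.02595855]
0.35 46 0.306 0.329 [0.0248 0.0276 0.0295] fl 0.0035
0.37 36 0.31 0.327 [0.0232 0.0243 0.0248] fl 0.0039
0.39 44 0.312 0.328 [0.0232 0.0244 0.0262] fl 0.0038
0.41 81 0.313 0.329 [0.0321 0.0497 0.0539] fl 0.0034
0.43 100 0.304 0.343 [0.0517 0.0552 0.0581] fl 0.0044
0.45 6 0.315 0.324 [0.0555 0.0571 0.0573] fl 0.004
```

View pics/a5.png

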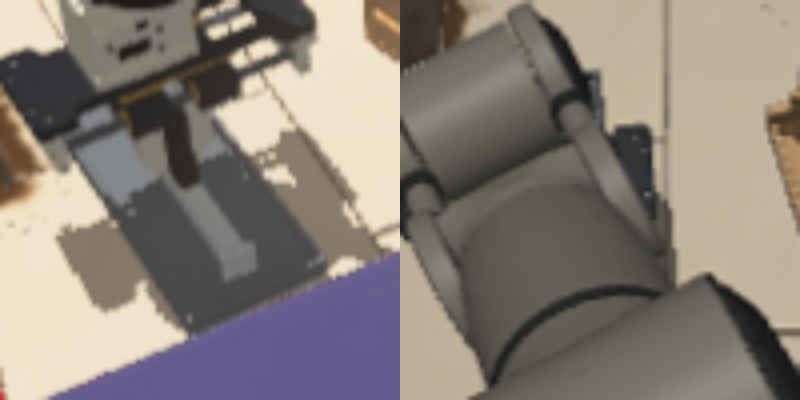

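The near end rests on the floor (bar top 0.0244, expected 0.024). The moment suggests the far end may be a hair high, so I'll soften the grip to let it settle, then open gradually.

>>> move_arm --deltas '[{"dp": [0,0,0],"turn": [0,0,0]},{"dp": [0,0,0],"turn": [0,0,0]},{"dp": [0,0,0],"turn": [0,0,0]},{"dp": [0,0,0],"turn": [0,0,0]}]' --squeeze 3

```text
time: 9.7
tool_pos: [0.4483, 0.3224, 0.0314]
tool_rot: [0.385, 1.569, -1.127]
contact_force: [0.5, -0.7, 4.6]
opening: 0.0138
```

Run:
```python
from h import *
to([.447,.3234,.0275],93.4); print(robot.observe()['torque'])
```

```text
t 9.7 p [0.4483 0.3224 0.0314] q [ 0.486  0.618  1.676 -0.002  0.848  1.999] F [ 0.47 -0.74  4.65] open 0.0138
xaxis [ 7.0e-04 -1.6e-03 -1.0e+00] jaw yaw -86.62
dp [ 0.0039 -0.0012 -0.0011] turn [ 1.7998e+02 -6.0000e-02 -1.4000e-01]
dp [ 0.0039 -0.0012 -0.0011] turn [-0.02  0.09 -0.04]
[-0.03415924  0.02606654  0.04352349]
```

The moment has vanished, so the bar has settled evenly. Release.

>>> move_arm --deltas '[{"dp": [0,0,0],"turn": [0,0,0]},{"dp": [0,0,0],"turn": [0,0,0]},{"dp": [0,0,0],"turn": [0,0,0]},{"dp": [0,0,0],"turn": [0,0,0]}]' --hand 0.04

```text
time: 10.1
tool_pos: [0.4478, 0.3222, 0.031]
tool_rot: [-0.221, 1.569, -1.733]
contact_force: [0.3, -0.4, -0.4]
opening: 0.0385
```

>>> move_arm --deltas '[{"dp": [-0.01,0,0],"turn": [0,0,0]},{"dp": [-0.025,0,0],"turn": [0,0,0]},{"dp": [-0.05,0,0],"turn": [0,0,0]},{"dp": [-0.08,0,0],"turn": [0,0,0]},{"dp": [-0.12,0,0],"turn": [0,0,0]},{"dp": [-0.16,0,0],"turn": [0,0,0]},{"dp": [-0.19,0,0],"turn": [0,0,0]},{"dp": [-0.2,0,0],"turn": [0,0,0]}]'

```text
time: 10.9
tool_pos: [0.4491, 0.3233, 0.2357]
tool_rot: [1.736, 1.564, 0.224]
contact_force: [-0.5, 0.6, 0.0]
opening: 0.0397
```

Run:
```python
from h import *
to([.447,.1,.25],93.4)
```

```text
t 10.9 p [0.4491 0.3233 0.2357] q [ 0.486  0.384  1.435 -0.002  1.316  1.999] F [-0.52  0.61  0.01] open 0.0397
xaxis [ 0.0063  0.0014 -1.    ] jaw yaw -86.62
dp [-0.0147 -0.0152  0.2227] turn [ 1.7998e+02 -5.8000e-01  1.0000e-01]
dp [-0.0147 -0.0152  0.2227] turn [-0.02 -0.06 -0.37]
```

>>> move_arm --deltas '[{"dp": [-0.02,0,0.03],"turn": [0,0,0]},{"dp": [-0.02,0,0.07],"turn": [0,0,0]},{"dp": [-0.02,0,0.11],"turn": [0,0,0]},{"dp": [-0.02,0,0.15],"turn": [0,0,0]},{"dp": [-0.02,0,0.19],"turn": [0,0,0]},{"dp": [-0.02,0,0.23],"turn": [0,0,0]},{"dp": [-0.02,0,0.27],"turn": [0,0,0]},{"dp": [-0.02,0,0.31],"turn": [0,0,0]},{"dp": [-0.02,0,0.34],"turn": [0,0,0]},{"dp": [-0.02,0,0.35],"turn": [0,0,0]}]'

```text
time: 11.9
tool_pos: [0.4682, -0.0291, 0.2513]
tool_rot: [-0.547, 1.568, -2.062]
contact_force: [-0.2, 0.5, -0.9]
opening: 0.0399
```

Run:
```python
from h import *
g,e=robot.read_camera("scene");f,d=robot.read_camera("top")
cv2.imwrite("pics/a6.png",np.hstack([cv2.resize(g[165:295,175:335],(400,325)),cv2.resize(f[145:255,200:335],(400,325))])[...,::-1])
for n,z in(("scene",e),("top",d)):
    P=cloud(n,z).reshape(-1,3);q=P[(P[:,2]<.08)&(P[:,2]>.02)&(P[:,0]>.34)&(P[:,0]<.555)&(P[:,1]>.285)&(P[:,1]<.36)]
    print(n,cv2.minAreaRect(q[:,:2].astype(np.float32)))
    for lo in np.arange(.34,.56,.02):
        r=q[(q[:,0]>lo)&(q[:,0]<lo+.02)]
        if len(r):print(round(lo,2),len(r),np.percentile(r[:,2],[50,80,95]).round(4))
s=robot.observe();print(s['time'],s['tool_pos'],s['contact_force'])
```

```text
scene ((0.4481704831123352, 0.3225098252296448), (0.1879216879606247, 0.022852426394820213), 3.88088321685791)
0.34 23 [0.0249 0.0281 0.0289]
0.36 38 [0.0235 0.0255 0.0269]
0.38 38 [0.0233 0.0243 0.0261]
0.4 33 [0.0235 0.0247 0.0264]
0.42 88 [0.0399 0.052  0.0542]
0.44 57 [0.051  0.054  0.0552]
0.46 28 [0.0499 0.0531 0.0541]
0.48 18 [0.0224 0.0239 0.0253]
0.5 35 [0.0236 0.0248 0.0266]
0.52 40 [0.0245 0.0262 0.0288]
0.54 2 [0.024  0.0245 0.0248]
top ((0.4472256600856781, 0.3255540728569031), (0.18325084447860718, 0.022102706134319305), 3.676387310028076)
0.34 14 [0.0266 0.0279 0.029 ]
0.36 27 [0.0233 0.0254 0.0275]
0.38 27 [0.0246 0.0266 0.0289]
0.4 26 [0.0245 0.0253 0.0259]
0.42 39 [0.0485 0.0531 0.0576]
0.44 37 [0.0522 0.0544 0.0561]
0.46 27 [0.0511 0.0526 0.0557]
0.48 27 [0.0244 0.0258 0.0278]
0.5 24 [0.0242 0.0264 0.0282]
0.52 26 [0.0267 0.0283 0.0299]
12.0 [ 0.4682955  -0.02747988  0.25140578] [ 0.33764698  1.07058197 -0.16854548]
```

View pics/a6.png

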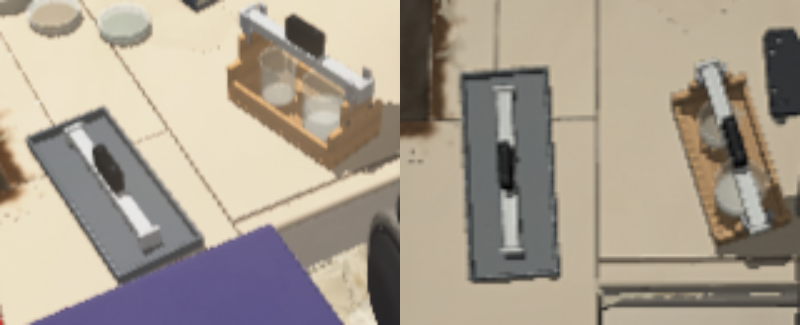

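The bar lies flat, upright and centred in the grey tray (left crop, tab at (108,168)). The beaker bar is seated in its brackets (tab at (305,35)). I'll let the arm settle, then hand in.

>>> move_arm --deltas '[{"dp": [0,0,0],"turn": [0,0,0]},{"dp": [0,0,0],"turn": [0,0,0]},{"dp": [0,0,0],"turn": [0,0,0]}]'

```text
time: 12.3
tool_pos: [0.4685, -0.0256, 0.2519]
tool_rot: [0.057, 1.569, -1.453]
contact_force: [0.4, 0.2, -0.3]
opening: 0.0398
```

Run:
```python
from cell import robot
print(robot.observe()['qvel'].round(3)); print(robot.hand_in())
```

```text
[-0.003  0.001 -0.002  0.    -0.001 -0.002]
the job is handed in; nothing more can be done
None
```

The jar carrier is unlocked: I lifted its bar straight up by its tab, about 108 mm, set it in the grey tray tab-up, let go, and backed the arm away. I handed in at about 12.3 s.

**Final checks:** In both cameras the bar lies flat and centred in the tray. The bar's top reads about 24–26 mm at both ends, where 24 mm is expected. The beaker bar is still in its brackets, and the robot touches nothing.

**What disagreed:**
- **Early contact:** The bar touched the tray floor with the tool about 4 mm higher than I predicted, near end first. The bar had probably slipped or tilted slightly in the grip.
- **Set-down force:** This took the tool force briefly to about 23 N, through the held bar. I eased off, softened the grip until the bar sat evenly, and only then opened the fingers.
- **Camera agreement:** The two views differ by about 3 mm on the bar's sideways position in the tray, which does not affect the result.

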